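Cull the broken colour block, then hold the palette clamp open

ROBOT

A 6-joint arm with a two-finger parallel gripper is mounted at the origin on the work surface. World frame = base frame: x ahead of the robot, y to its left, z up, the work surface at z = 0. Lengths are in m, angles in degrees, forces in N, time in s.
With the tool pointing down it reaches from about 0.4 to 0.825 m from the base axis. Payload 7 kg.
Tool frame: the origin (TCP) lies at the very end of the fingers, on their centre line; the grasp point (between the pads) lies 19 mm behind it (ctrl.tcp_to_grasp is the distance from the TCP to the grasp point, in m); z points along the fingers, x is the direction in which the jaws open and shut, and the axes are right-handed (so a half turn about z gives the same grasp; the last joint's range is limited). The gripper opens to 88 mm and grips with 3 to 60 N. Pads are 19 mm wide; open, the fingers measure 130 mm over their backs; the gripper's body (78 mm by 193 mm) begins 47 mm behind the grasp point.
Start: joints at [-55.858, 20.546, 0.682, 0, -70.136, -16.507], TCP at [0.204, -0.643, 0.227] pointing down, gripper open.
Joint ranges: [-176.03, 176.03], [-82.01, 121.73], [-58.28, 71.71], [-173.87, 95.51], [-174.79, -0.11], [-173.66, 173.66]. Speed limits (degrees/s): [136.94, 136.94, 172.46, 180, 180, 180].

INTERFACE

Orientations are given as [roll, pitch, yaw] about the fixed x, y, z axes, in that order (R = Rz(yaw) Ry(pitch) Rx(roll)).
In Python, from plant import sensors, vision, ticket, ctrl gives the robot as it stands. The module is installed in compiled form; this text tells all that it offers.
- The arm moves only by the tool drive_tool, never from a script. Its argument "moves" is a list of rows, each a list of 6 numbers: the shift along the tool's x, y, z in units of 0.15 m (1.0 is 0.15 m), then the turn, a rotation vector about the tool's x, y, z in units of 60 degrees (1.0 is 60 degrees). In form: [[dx, dy, dz, rx, ry, rz], ...]. A call has 1 to 8 rows; each row is the pose to reach, as a shift and turn from the pose measured when the call began, along the tool's axes at that moment; what a row does not reach only later rows make up. A row lasts 1/10 s, in which the tool goes at most 50 mm and 8.59 degrees, less where a joint would pass 70% of its speed; a pose out of reach is approached as far as the arm can. A call with a number of a shift or a turn outside -1 to 1 is refused whole. A call with a gripper value outside its range is refused whole. "fingers" is the opening, from -1 (shut) to 1 (fully open), set as the call begins (left out, the last holds). The fingers move at their own pace and stop on an object; the grip force is fixed at half the most. Time passes only in rows, so rows that repeat a pose let the fingers close. It gives the time, the measured TCP pose, the force and the opening at its end, in the units of the state.
- sensors.get_obs(): the state, without advancing time (a new reading comes with each control period).
- vision.snapshot(name): name is "scene" or "top" or "wrist"; returns a dict with "pixels" (400x640x3 uint8, red, green, blue), "fx", "fy", "cx", "cy" (pixels), "R" (3x3) and "t" (3): a world point X has camera coordinates R X + t. Camera axes: x right, y down, z forward; pixel columns grow to the right and rows downward; lengths in m; the calibration is good to about 2 mm. A picture is of the moment at which its call begins. There is no depth.
- ticket.close_job(): hands the job in, once; it reports no verdict.
The state is a dict: "clock": time; "joint_pos": joint angles; "qvel": joint speeds; "tau": joint torques, N m; "tool_pos": TCP position; "orientation": TCP orientation; "force": force on the tool from outside, world axes, zero at the start; "moment": the same for the moment, N m; "opening": finger opening in m.
Only numpy, scipy, OpenCV 4.12 (cv2) and the standard library are available. Lean on these libraries where they do the work, as an engineer would, in place of code of your own. Each camera call takes 0.05 s, during which the arm holds its last target.

TASK

One of the four pressed make-up blocks in the white tray is broken short: drop that one in the red reject tin and leave the three sound ones in the tray. Then push the sprung blue arm of the palette clamp back by its red knob, past its click until its red pointer is over the green band, and finish while still holding it there so that the artist can load the palette. Do not knock the other make-up about.

Things in the scene. Friction and masses are not known exactly. Their poses are not given: they have to be found in the camera images.
- broken_mid (a point): centre (half-way up) of the broken pressed make-up block: blue, 24 mm high, 26 mm wide along its y, its solid part only 28 mm long along its x, with a ragged end (up to 8 mm more, brittle look only, no need to grip it) at +x; white 6 mm base like the others. Lies in the tray, in any of the four places, z up. About 35 g
- sound_a_mid (a point): centre (half-way up) of a sound pressed make-up block: crimson, 46 mm long along its x, 26 mm wide along its y, 24 mm high, white 6 mm base, about 50 g; loose in the tray, to stay there
- sound_b_mid (a point): centre (half-way up) of a sound pressed make-up block: amber yellow, 46 mm long along its x, 26 mm wide along its y, 24 mm high, white 6 mm base, about 50 g; loose in the tray, to stay there
- sound_c_mid (a point): centre (half-way up) of a sound pressed make-up block: green, 46 mm long along its x, 26 mm wide along its y, 24 mm high, white 6 mm base, about 50 g; loose in the tray, to stay there
- tray: white plastic batch tray, 170 x 170 mm, fixed; walls 10 mm high and 4 mm thick, floor 4 mm thick; origin under its centre. The four blocks lie in it two by two about 80 mm apart
- tin: open red reject tin, 130 x 130 mm, 25 mm high, 3 mm walls and floor, empty, fixed; origin under its centre
- clamp: palette clamp, fixed: aluminium plate 200 mm (x) by 190 mm (y), 12 mm thick, origin under its centre. Carries a grey palette lane with five colours at its -x edge (22 mm high), a blue sprung keeper arm, a brass pawl slider, a black idler roller where the arm rests (38 mm high), a black end stop. Beyond the arm's tip a red line marks the click, a green band the hold zone
- pivot (a point): the keeper arm's pivot on the plate's top (12 mm up), 55 mm along the clamp's +y from the plate's centre; the hinge axis is vertical, its axes are the clamp's
- knob (a point): centre of the upright red knob at the free end of the keeper arm, 18 mm diameter and 18 mm high, its top 72 mm above the table; below it a 14 mm steel post goes down to the arm's top at 32 mm. 110 mm from the pivot; at rest it lies straight along the clamp's -y from the pivot and swings towards the clamp's +x (away from the robot)
- keeper (a joint): arm angle, rad: 0 at rest, growing counter-clockwise from above as it is pushed back (knob from pivot in the clamp's axes: 110 mm x (sin q, -cos q)). Push needed at the knob: 3 N from rest, 6 to 8 N climbing the click from 0.3, whose crest is at 0.50 (red line), 4 to 5 N past it, 7 N at the end stop, 0.72. Green band: 0.57 to 0.72. The click does not lock: let go, the arm springs back to rest
- spray: white closed bottle with grey cap, 54 mm diameter, 160 mm high; a loose bystander to leave alone; origin at the centre of its underside
- powder: skin-toned jar with white lid, 84 mm diameter, 45 mm high; a loose bystander to leave alone; origin at the centre of its underside
- compact: flat round black compact, 68 mm diameter, 18 mm high; a loose bystander to leave alone; origin at the centre of its underside
- lipstick: small standing lipstick, 20 mm diameter, 72 mm high; a loose bystander to leave alone; origin at the centre of its underside
- brushes: black pot of make-up brushes, 76 mm diameter, about 210 mm high over the brushes; a loose bystander to leave alone; origin at the centre of its underside
- cream: amber jar with black lid, 60 mm diameter, 50 mm high; a loose bystander to leave alone; origin at the centre of its underside
- broken: the same broken block; origin at the centre of its underside
Mind the look-alikes: they are no part of the job. Leave any black look-alike of the broken alone.

How it is judged (in metres and radians):
On the way, in this order (a step that is already met when the one before it is completed fails the run):
1. the broken block lies released in the reject tin (x of broken_mid in the frame of tin between -0.062 and 0.062 m and y of broken_mid in the frame of tin between -0.062 and 0.062 m and z of broken_mid in the frame of tin below 0.032 m and contact force between each of the fingers, the arm and broken below 0.1 N and linear speed of broken below 0.05 m/s), for 0.2 s.
2. the keeper arm is pushed back past its click into the green band (value of joint keeper above 0.55 rad and contact force between any of the fingers, the arm and keeper above 2 N), for 0.2 s.
At the end, for the whole second after the job is handed in: The robot is holding the keeper arm (contact over 2 N) still, at a joint value above 0.55 rad; the broken block lies released at rest inside the reject tin; the three sound blocks lie in the tray (all of step 1 and all of step 2 and velocity of joint keeper between -0.1 and 0.1 rad/s and x of sound_a_mid in the frame of tray between -0.085 and 0.085 m and y of sound_a_mid in the frame of tray between -0.085 and 0.085 m and z of each of sound_a_mid, sound_b_mid, sound_c_mid in the frame of tray below 0.035 m and x of sound_b_mid in the frame of tray between -0.085 and 0.085 m and y of sound_b_mid in the frame of tray between -0.085 and 0.085 m and x of sound_c_mid in the frame of tray between -0.085 and 0.085 m and y of sound_c_mid in the frame of tray between -0.085 and 0.085 m); the arm keeps its last pose, push and grip.
It fails at once if a bystander (bottle, jar, compact, lipstick or brush pot) is knocked over or shifted by more than 30 mm (distance of any of spray, powder, compact, lipstick, brushes, cream from where it was at the start of the episode above 0.03 m or angle between any of spray, powder, compact, lipstick, brushes, cream's own z axis and vertical above 0.5 rad).
It fails at once if a sound block leaves the tray (z of any of sound_a_mid, sound_b_mid, sound_c_mid in the frame of tray above 0.06 m).
It also fails if it takes over 42 s, if anything falls off the work surface, if the arm or the gripper's body presses on something with over 40 N, if the wrist force passes 120 N, or if a joint passes its speed limit or range.

## Working session

There is one attempt and no reset: what is moved stays moved. The work goes in short steps, Python scripts to look and compute and a tool call to move; the robot and the scene stay as the last step left them, time stands still between calls to the robot, and variables do not carry over. Pictures are saved under pics/ and viewed, and the job is handed in when it is done.

Besides the shell and the picture viewer there is one more tool, called after "Call:" as name(argument=value, ...) on one line, values as JSON. drive_tool: Moves the arm, as the interface text tells. Shifts and turns lie within -1 to 1; 1 stands for 0.15 m of shift or 60 degrees of turn. Its arguments: {"type":"object","properties":{"moves":{"type":"array"},"fingers":{"type":"number"}},"required":["moves"]}

```bash
mkdir -p pics; ls; python3 - <<'E'
from plant import sensors, vision, ticket, ctrl
import cv2
print(sensors.get_obs()); print(ctrl.tcp_to_grasp)
for n in ["scene","top"]:
    s=vision.snapshot(n); cv2.imwrite(f"pics/{n}0.png",s["pixels"][:,:,::-1]); print({k:v for k,v in s.items() if k!="pixels"})
E
```

```text
pics
{'clock': 0.0, 'joint_pos': array([-5.58572508e+01,  2.05915378e+01,  6.35920634e-01, -2.14843580e-02,
       -7.01366867e+01, -1.65061810e+01]), 'qvel': array([ 0.01329016,  0.02698654, -0.02651688,  0.04308682, -0.05203288,
       -0.00264153]), 'tau': array([ 1.49039308e-03, -5.82712018e+01,  2.93055385e+01,  6.99716359e+00,
        6.83041246e-03, -1.23744012e-04]), 'tool_pos': array([ 0.20434198, -0.64282289,  0.22563355]), 'orientation': array([-1.79993137e+02, -9.42387692e-02,  1.07629246e+02]), 'force': array([ 0.58352275, -0.78210451, -0.42032093]), 'moment': array([ 0.04988594, -0.01986839, -0.03537662]), 'opening': 0.0874985175052391}
0.0188
{'fx': 393.2841499233475, 'fy': 393.2841499233475, 'cx': 316.0518280646376, 'cy': 198.1350238761591, 'R': array([[-0.82679174,  0.5624997 ,  0.00308268],
       [ 0.34914156,  0.51746811, -0.78123423],
       [-0.4410392 , -0.64484172, -0.62423039]]), 't': array([ 0.51000271, -0.12316439,  1.30347933])}
{'fx': 439.6696118329411, 'fy': 439.6696118329411, 'cx': 318.15433655427813, 'cy': 200.10824407702756, 'R': array([[-0.00978962, -0.99994217, -0.00445236],
       [-0.98547319,  0.01040273, -0.16951218],
       [ 0.16954869,  0.00272822, -0.98551804]]), 't': array([-0.05247217,  0.59542987,  1.24499065])}
```

```bash
ls pics
```

```text
scene0.png
top0.png
```

View pics/scene0.png

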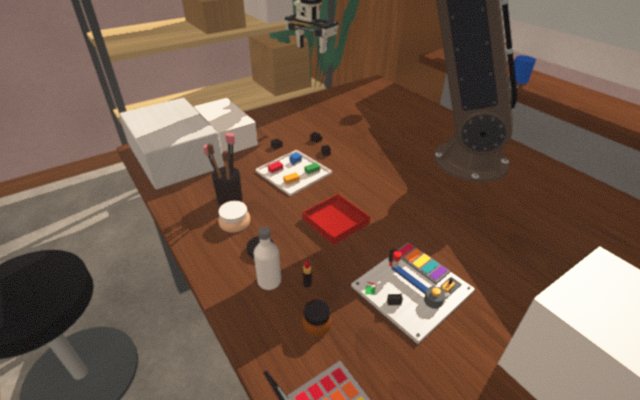

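View pics/top0.png

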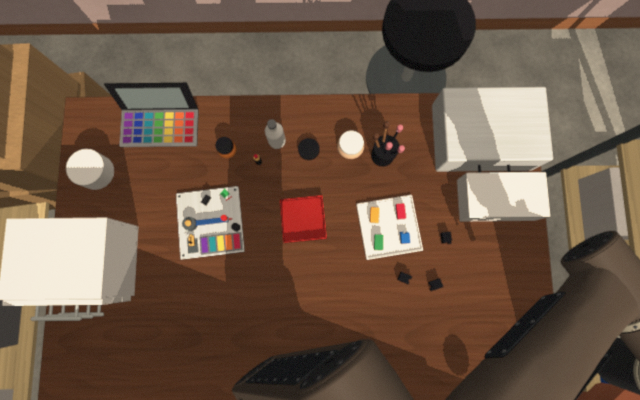

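The top view has +x up and +y to the left. The tray is near (390,227), with the blue block at (405,237) and the tin at (303,219). The clamp is near (210,222), with its red knob near (226,218). I'll enlarge these areas and measure.

```bash
cat > h.py <<'E'
import numpy as np, cv2
from plant import sensors, vision
def ray(s,u,v,z):
    R=np.array(s["R"]);t=np.array(s["t"]);C=-R.T@t
    d=R.T@np.array([(u-s["cx"])/s["fx"],(v-s["cy"])/s["fy"],1.]);return C+d*(z-C[2])/d[2]
def tri(s1,p1,s2,p2):
    A=[];b=[]
    L=[]
    for s,p in((s1,p1),(s2,p2)):
        R=np.array(s["R"]);C=-R.T@np.array(s["t"]);d=R.T@np.array([(p[0]-s["cx"])/s["fx"],(p[1]-s["cy"])/s["fy"],1.]);d/=np.linalg.norm(d)
        P=np.eye(3)-np.outer(d,d);A.append(P);b.append(P@C)
    return np.linalg.lstsq(np.vstack(A),np.hstack(b),rcond=None)[0]
def proj(s,X):
    c=np.array(s["R"])@np.array(X)+np.array(s["t"]);return c[0]/c[2]*s["fx"]+s["cx"],c[1]/c[2]*s["fy"]+s["cy"]
def blobs(s,lo,hi,roi=None,mn=8):
    hsv=cv2.cvtColor(s["pixels"],cv2.COLOR_RGB2HSV);m=cv2.inRange(hsv,lo,hi)
    if roi:
        k=np.zeros_like(m);x0,y0,x1,y1=roi;k[y0:y1,x0:x1]=1;m*=k
    n,l,st,c=cv2.connectedComponentsWithStats(m)
    return [(st[i][4],c[i].round(1),st[i][:4],np.argwhere(l==i)[:,::-1]) for i in range(1,n) if st[i][4]>=mn]
E
python3 - <<'E'
from h import *
s=vision.snapshot("top");q=vision.snapshot("scene")
cv2.imwrite("pics/topz.png",cv2.resize(s["pixels"][170:290,160:440,::-1],None,fx=2.8,fy=2.8,interpolation=cv2.INTER_CUBIC))
cv2.imwrite("pics/scz.png",cv2.resize(q["pixels"][140:340,240:480,::-1],None,fx=3,fy=3,interpolation=cv2.INTER_CUBIC))
for n,lo,hi,z in[("blue",(100,150,60),(120,255,255),.028),("red",(168,120,60),(180,255,255),.028),("red0",(0,180,60),(6,255,255),.028),("yel",(15,150,120),(28,255,255),.028),("grn",(50,100,50),(85,255,255),.028)]:
    for a,c,b,p in blobs(s,lo,hi,(170,170,440,290)): print(n,a,c,b,ray(s,*c,z).round(4))
E
```

```text
blue 62 [208.3 221. ] [197 219  23   5] [0.5391 0.2693 0.028 ]
blue 70 [404.5 237.5] [401 233   8  10] [ 0.484  -0.3124  0.028 ]
red 115 [400.2 210.7] [396 204   9  15] [ 0.5641 -0.303   0.028 ]
red 89 [236.3 240.7] [233 234   7  15] [0.4796 0.1846 0.028 ]
red0 1948 [302.6 218.6] [279 195  48  48] [ 0.5434 -0.0116  0.028 ]
red0 20 [223.7 217.2] [221 215   6   5] [0.55   0.2237 0.028 ]
yel 115 [373.9 214.2] [370 207   9  15] [ 0.5544 -0.2242  0.028 ]
yel 20 [187.9 222.7] [186 221   5   5] [0.5346 0.33   0.028 ]
yel 37 [191.2 239.9] [189 235   5  11] [0.4833 0.3181 0.028 ]
yel 78 [220.3 242.9] [218 236   6  15] [0.4736 0.2317 0.028 ]
grn 33 [224.3 193. ] [221 190   8   7] [0.6235 0.2239 0.028 ]
grn 100 [378.1 241.4] [375 235   8  14] [ 0.4733 -0.2341  0.028 ]
```

View pics/topz.png

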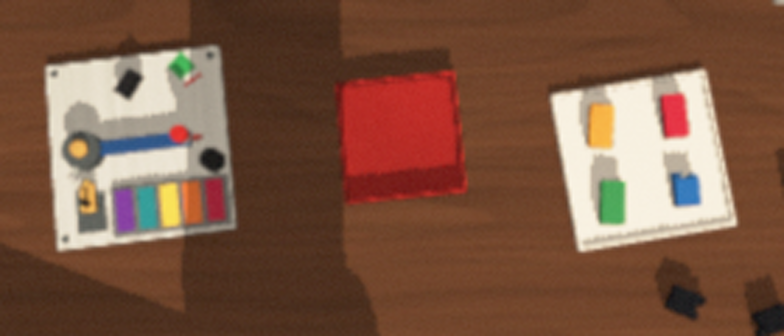

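View pics/scz.png

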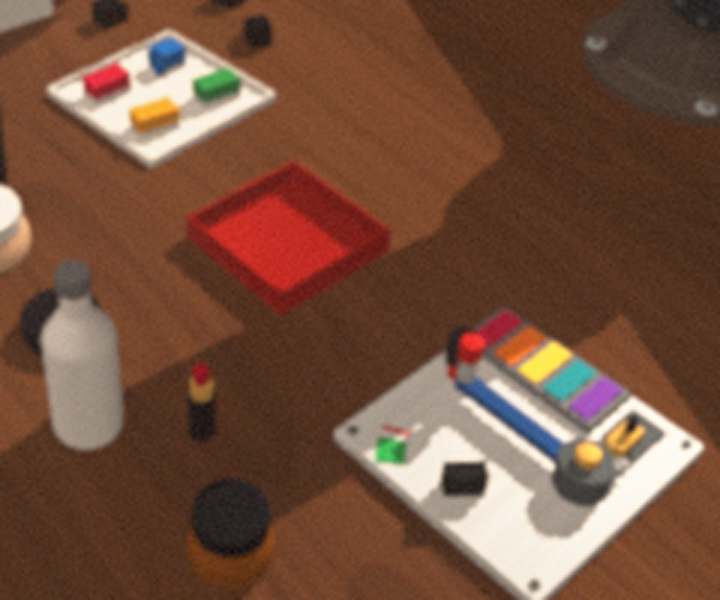

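Blue is the short block. The three black lumps are outside the tray, so I'll ignore them. I'll hover above the blue block and use the wrist camera.

Call:
drive_tool(moves=[[0.6, 0.9, 0.05, 0, 0, 0], [0.6, 0.9, 0.05, 0, 0, 0], [0.6, 0.9, 0.05, 0, 0, 0], [0.6, 0.9, 0.05, 0, 0, 0], [0.6, 0.9, 0.05, 0, 0, 0]], fingers=0.2)

```text
clock: 0.7
tool_pos: [0.3071, -0.5149, 0.2189]
orientation: [180.0, -0.0, 107.8]
force: [0.0, -0.3, 0.6]
opening: 0.0544
```

Call:
drive_tool(moves=[[0.5, 0.85, 0.05, 0, 0, 0], [0.5, 0.85, 0.05, 0, 0, 0], [0.5, 0.85, 0.05, 0, 0, 0], [0.5, 0.85, 0.05, 0, 0, 0], [0.5, 0.85, 0.05, 0, 0, 0]])

```text
clock: 1.2
tool_pos: [0.406, -0.4044, 0.2113]
orientation: [-180.0, -0.1, 107.9]
force: [-1.1, -0.6, -0.0]
opening: 0.0526
```

```bash
cat >> h.py <<'E'
from scipy.spatial.transform import Rotation as Ro
def go(target,yaw=None):
    o=sensors.get_obs();R=Ro.from_euler("xyz",o["orientation"],degrees=True)
    d=R.inv().apply(np.array(target)-o["tool_pos"])/.15
    r=np.zeros(3)
    if yaw is not None: r=(R.inv()*Ro.from_euler("xyz",[180,0,yaw],degrees=True)).as_rotvec(degrees=True)/60
    print("t",o["clock"],"pos",o["tool_pos"].round(4),o["orientation"].round(1),"F",o["force"].round(1),"open",round(o["opening"],4)); print("move",d.round(3),r.round(3))
E
python3 - <<'E'
from h import *
go([.48,-.312,.2])
w=vision.snapshot("wrist");cv2.imwrite("pics/w1.png",w["pixels"][:,:,::-1])
E
```

```text
t 1.2 pos [ 0.406  -0.4044  0.2113] [-1.800e+02 -1.000e-01  1.079e+02] F [-1.1 -0.6 -0. ] open 0.0526
move [0.434 0.659 0.076] [0. 0. 0.]
```

View pics/w1.png

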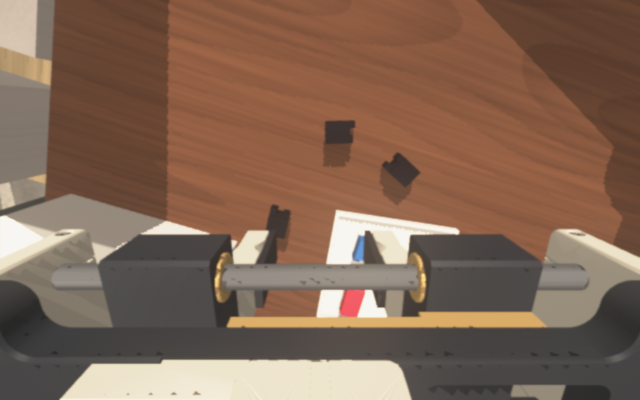

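```bash
python3 - <<'E'
from h import *
go([.545,-.29,.21],100)
E
```

```text
t 1.25 pos [ 0.4054 -0.405   0.2113] [-180.    -0.   107.8] F [-0.9 -0.6  0.3] open 0.0525
move [0.445 1.121 0.009] [-0.    -0.001  0.131]
```

Call:
drive_tool(moves=[[0.45, 1.0, 0, 0, 0, 0.1], [0.45, 1.0, 0, 0, 0, 0.13], [0.45, 1.0, 0, 0, 0, 0.13], [0.45, 1.0, 0, 0, 0, 0.13], [0.45, 1.0, 0, 0, 0, 0.13], [0.45, 1.0, 0, 0, 0, 0.13]])

```text
clock: 1.85
tool_pos: [0.5266, -0.2961, 0.2111]
orientation: [-179.9, -0.1, 100.0]
force: [0.6, -1.2, -0.2]
opening: 0.0529
```

```bash
python3 - <<'E'
from h import *
go([.48,-.312,.1],100)
w=vision.snapshot("wrist");cv2.imwrite("pics/w2.png",w["pixels"][:,:,::-1])
for a,c,b,p in blobs(w,(100,150,50),(120,255,255),None,60):
    P=np.array([ray(w,*x,.028)[:2] for x in p])
    r=cv2.minAreaRect((P*1000).astype(np.float32)); print(a,c,b,ray(w,*c,.028).round(4),r)
E
```

```text
t 1.85 pos [ 0.5266 -0.2961  0.2111] [-1.799e+02 -1.000e-01  1.000e+02] F [ 0.6 -1.2 -0.2] open 0.0529
move [-0.051 -0.323  0.741] [-0.001 -0.001 -0.001]
```

View pics/w2.png

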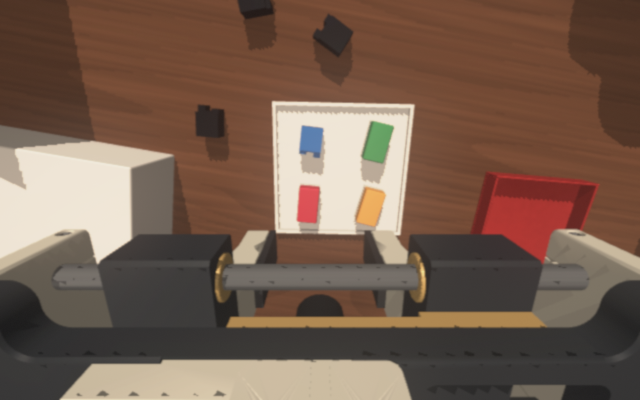

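The wrist view shows the blue block at (311,141), with its ragged end towards the bottom of the image (+x). It's nearly aligned with the tool.

```bash
python3 - <<'E'
from h import *
w=vision.snapshot("wrist")
hsv=cv2.cvtColor(w["pixels"],cv2.COLOR_RGB2HSV);print(hsv[130:160:4,311])
cv2.imwrite("pics/w2z.png",cv2.resize(w["pixels"][110:240,270:420,::-1],None,fx=4,fy=4,interpolation=cv2.INTER_CUBIC))
for a,c,b,p in blobs(w,(100,120,90),(122,255,255),(270,100,420,230),30):
    P=np.array([ray(w,*x,.028)[:2] for x in p])
    r=cv2.minAreaRect((P*1000).astype(np.float32)); print(a,c,b,ray(w,*c,.028).round(4),r, (cv2.boxPoints(r)).round(1).tolist())
E
```

```text
[[107 123 176]
 [107 121 175]
 [107 122 176]
 [107 121 175]
 [107 119 175]
 [107 116 171]
 [ 15  45 185]
 [ 15  46 187]]
315 [310.  137.5] [302 128  20  22] [ 0.4805 -0.3161  0.028 ] ((482.1643371582031, -314.6414489746094), (25.064815521240234, 21.269472122192383), 3.1119754314422607) [[469.1000061035156, -304.70001220703125], [470.20001220703125, -325.8999938964844], [495.29998779296875, -324.6000061035156], [494.1000061035156, -303.29998779296875]]
```

View pics/w2z.png

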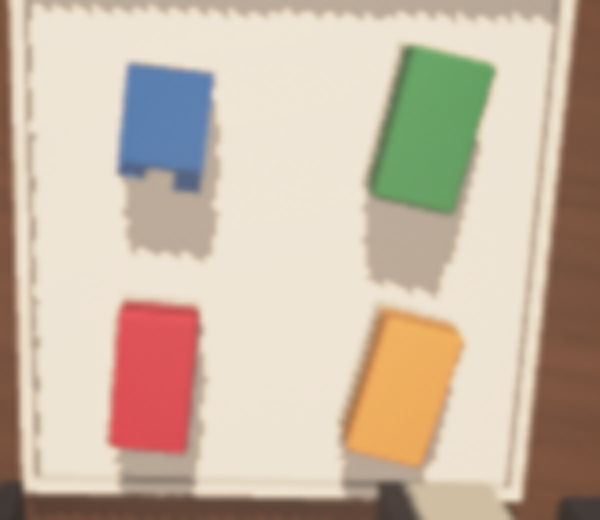

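```bash
python3 - <<'E'
from h import *
w=vision.snapshot("wrist")
m=[a for a in blobs(w,(100,100,80),(122,255,255),(270,100,420,230),30)];P=np.array([ray(w,*x,.028)[:2] for x in m[0][3]])*1000
print(m[0][0],cv2.minAreaRect(P.astype(np.float32)))
for n,u,v in [("TL",128,64),("TR",213,73),("BL",121,165),("BR",204,173)]:
    print(n,ray(w,270+u/4,110+v/4,.028).round(4))
E
```

```text
459 ((482.8074035644531, -314.6965026855469), (27.869596481323242, 22.863176345825195), 3.515882968902588)
TL [ 0.4691 -0.3274  0.028 ]
TR [ 0.4674 -0.3026  0.028 ]
BL [ 0.4985 -0.3249  0.028 ]
BR [ 0.4966 -0.3001  0.028 ]
```

The solid part measures 29 x 25 mm, centre (0.4825,-0.3135), yaw about 4.5°. That matches the given size. Descending.

```bash
python3 - <<'E'
from h import *
go([.482,-.3135,.007],94.5)
E
```

```text
t 2.0 pos [ 0.5264 -0.2963  0.2115] [-180.    -0.    99.9] F [-0.4  0.4 -1. ] open 0.0524
move [-0.063 -0.311  1.363] [-0.    -0.001  0.09 ]
```

Call:
drive_tool(moves=[[-0.063, -0.31, 0.33, 0, 0, 0.09], [-0.063, -0.31, 0.6, 0, 0, 0.09], [-0.063, -0.31, 0.9, 0, 0, 0.09], [-0.063, -0.31, 0.9, 0, 0, 0.09], [-0.063, -0.31, 0.9, 0, 0, 0.09]])

```text
clock: 2.5
tool_pos: [0.4818, -0.3144, 0.0771]
orientation: [-179.9, -0.0, 94.5]
force: [0.9, 0.3, 0.7]
opening: 0.0523
```

```bash
python3 - <<'E'
from h import *
go([.482,-.3135,.007],94.5)
w=vision.snapshot("wrist");cv2.imwrite("pics/w3.png",w["pixels"][:,:,::-1])
E
```

```text
t 2.5 pos [ 0.4818 -0.3144  0.0771] [-179.9   -0.    94.5] F [0.9 0.3 0.7] open 0.0523
move [0.005 0.003 0.467] [-0.002 -0.    -0.   ]
```

View pics/w3.png

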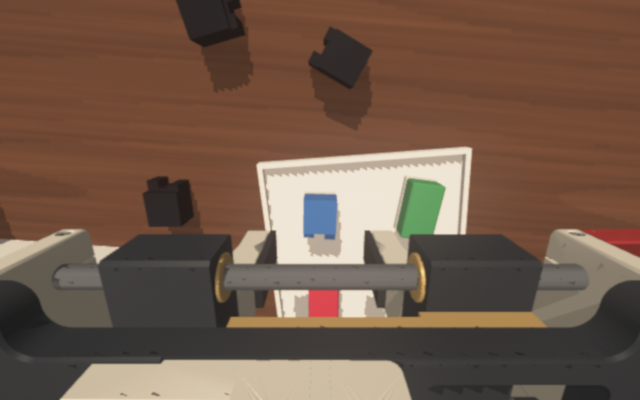

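The block is centred at column 320 between the fingers.

Call:
drive_tool(moves=[[0.005, 0.0, 0.2, 0, 0, 0], [0.005, 0.0, 0.38, 0, 0, 0], [0.005, 0.0, 0.465, 0, 0, 0], [0.005, 0.0, 0.465, 0, 0, 0]])

```text
clock: 2.95
tool_pos: [0.4838, -0.314, 0.0092]
orientation: [179.9, 0.0, 94.5]
force: [0.6, 0.6, 0.8]
opening: 0.0529
```

Call:
drive_tool(moves=[[0, 0, 0, 0, 0, 0], [0, 0, 0, 0, 0, 0], [0, 0, 0, 0, 0, 0], [0, 0, 0, 0, 0, 0], [0, 0, 0, 0, 0, 0]], fingers=-1)

```text
clock: 3.45
tool_pos: [0.4843, -0.3141, 0.01]
orientation: [179.9, 0.1, 94.5]
force: [0.2, 2.3, 6.9]
opening: 0.0261
```

The opening is 26 mm, so the block is gripped across its width. Lifting.

Call:
drive_tool(moves=[[0, 0, -0.2, 0, 0, 0], [0, 0, -0.5, 0, 0, 0], [0, 0, -0.75, 0, 0, 0], [0, 0, -0.75, 0, 0, 0], [0, 0, -0.75, 0, 0, 0]])

```text
clock: 3.95
tool_pos: [0.4845, -0.314, 0.1236]
orientation: [179.7, 0.1, 94.5]
force: [-0.2, 0.6, -2.1]
opening: 0.0255
```

```bash
python3 - <<'E'
from h import *
w=vision.snapshot("wrist");cv2.imwrite("pics/w4.png",w["pixels"][:,:,::-1])
# tin rim corners in top/scene
s=vision.snapshot("top");q=vision.snapshot("scene")
for S,n,roi in((s,"top",(260,180,345,255)),(q,"scene",(290,185,385,250))):
    for a,c,b,p in blobs(S,(0,150,40),(8,255,255),roi,300):
        h=cv2.convexHull(p.astype(np.int32)); r=cv2.approxPolyDP(h,5,True)[:,0]
        print(n,a,c,r.tolist(),[ray(S,*x,.025)[:2].round(3).tolist() for x in r])
go([.53,-.012,.13])
E
```

```text
top 1760 [299.6 219. ] [[319, 239], [283, 243], [279, 199], [315, 195], [323, 214]] [[0.482, -0.06], [0.472, 0.047], [0.604, 0.059], [0.615, -0.049], [0.557, -0.073]]
scene 2133 [335.5 218.2] [[370, 220], [333, 245], [301, 215], [339, 193]] [[0.486, 0.059], [0.62, 0.079], [0.625, -0.059], [0.484, -0.079]]
t 4.1 pos [ 0.4831 -0.3136  0.1213] [-180.     0.    94.5] F [-0.4 -0.4 -0.4] open 0.0257
move [ 1.98   0.47  -0.059] [0. 0. 0.]
```

View pics/w4.png

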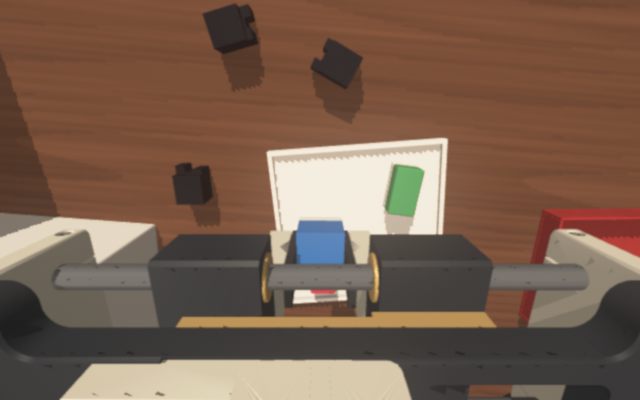

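The block is held. The tin is near (0.545,-0.01), so I'm carrying it there.

Call:
drive_tool(moves=[[0.3, 0.1, -0.05, 0, 0, 0], [0.6, 0.2, -0.05, 0, 0, 0], [0.9, 0.28, -0.05, 0, 0, 0], [1.0, 0.28, -0.05, 0, 0, 0], [1.0, 0.28, -0.05, 0, 0, 0]])

```text
clock: 4.6
tool_pos: [0.5126, -0.1589, 0.1277]
orientation: [-179.9, 0.0, 94.7]
force: [1.1, -0.3, -0.0]
opening: 0.0259
```

Call:
drive_tool(moves=[[0.3, 0.1, 0, 0, 0, 0], [0.6, 0.2, 0, 0, 0, 0], [0.9, 0.28, 0, 0, 0, 0], [1.0, 0.28, 0, 0, 0, 0], [1.0, 0.28, 0, 0, 0, 0]])

```text
clock: 5.1
tool_pos: [0.5419, -0.005, 0.1267]
orientation: [-179.8, 0.0, 94.8]
force: [1.0, -0.3, -0.1]
opening: 0.0255
```

```bash
python3 - <<'E'
from h import *
w=vision.snapshot("wrist");cv2.imwrite("pics/w5.png",w["pixels"][:,:,::-1])
go([.545,-.01,.015])
s=vision.snapshot("scene");cv2.imwrite("pics/s5.png",s["pixels"][:,:,::-1])
E
```

```text
t 5.15 pos [ 0.5417 -0.0061  0.1267] [-179.8    0.    94.8] F [ 0.4 -1.1 -0.9] open 0.0259
move [-0.028  0.022  0.745] [0. 0. 0.]
```

View pics/w5.png

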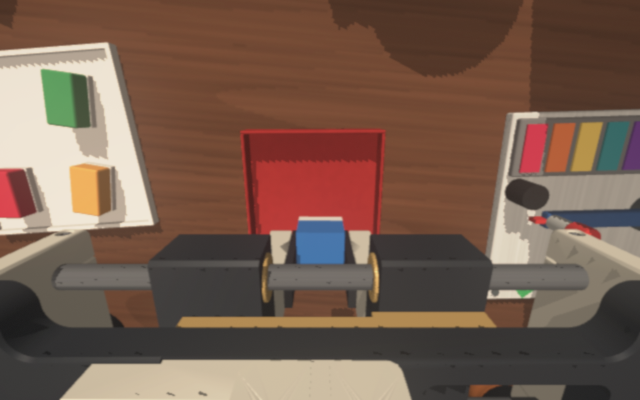

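View pics/s5.png

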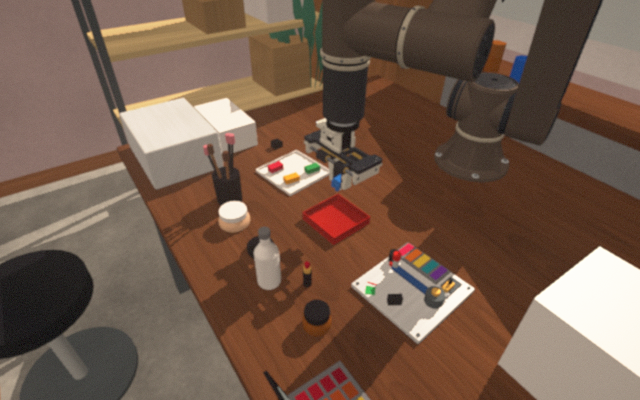

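Call:
drive_tool(moves=[[-0.03, 0.02, 0.3, 0, 0, 0], [-0.03, 0.02, 0.55, 0, 0, 0], [-0.03, 0.02, 0.7, 0, 0, 0], [-0.03, 0.02, 0.77, 0, 0, 0], [-0.03, 0.02, 0.77, 0, 0, 0]])

```text
clock: 5.7
tool_pos: [0.5439, -0.0127, 0.0104]
orientation: [-179.7, 0.1, 94.6]
force: [0.5, -0.0, 0.2]
opening: 0.0257
```

Call:
drive_tool(moves=[[0, 0, 0, 0, 0, 0], [0, 0, 0, 0, 0, 0], [0, 0, 0, 0, 0, 0], [0, 0, 0, 0, 0, 0]], fingers=0)

```text
clock: 6.1
tool_pos: [0.5443, -0.0126, 0.011]
orientation: [-179.7, 0.1, 94.6]
force: [-0.3, -1.1, -0.5]
opening: 0.0437
```

Call:
drive_tool(moves=[[0, 0, -0.2, 0, 0, 0], [0, 0, -0.5, 0, 0, 0], [0, 0, -0.8, 0, 0, 0], [0, 0, -1.0, 0, 0, 0], [0, 0, -1.0, 0, 0, 0]])

```text
clock: 6.6
tool_pos: [0.5479, -0.0118, 0.1664]
orientation: [179.8, -0.0, 94.7]
force: [0.7, 0.1, -0.7]
opening: 0.0436
```

```bash
python3 - <<'E'
from h import *
w=vision.snapshot("wrist");cv2.imwrite("pics/w6.png",w["pixels"][:,:,::-1])
s=vision.snapshot("top");cv2.imwrite("pics/t6.png",cv2.resize(s["pixels"][170:290,160:440,::-1],None,fx=2.8,fy=2.8,interpolation=cv2.INTER_CUBIC))
E
```

```text
(no output)
```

View pics/w6.png

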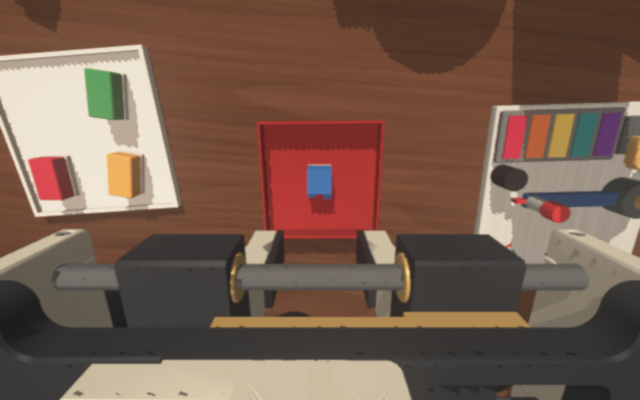

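View pics/t6.png

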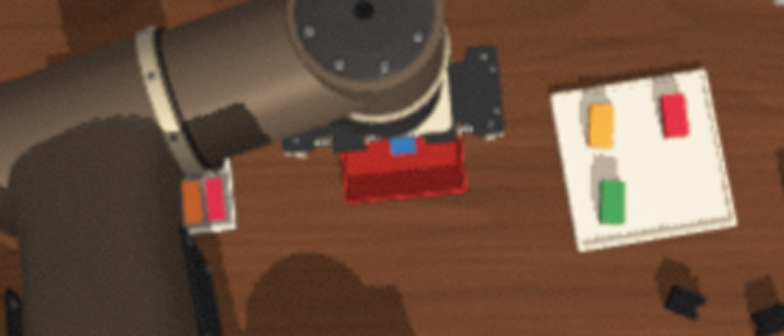

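Step 1 is done: blue lies free at the middle of the tin, and the other three are still in the tray. Next I'll locate the clamp from the first unoccluded pictures.

```bash
python3 - <<'E'
from h import *
T=vision.snapshot("top");S=vision.snapshot("scene")
T["pixels"]=cv2.imread("pics/top0.png")[:,:,::-1].copy();S["pixels"]=cv2.imread("pics/scene0.png")[:,:,::-1].copy()
for n,s,roi in(("top",T,(170,180,250,265)),("scene",S,(345,240,480,340))):
    for a,c,b,p in blobs(s,(0,170,90),(6,255,255),roi,6): print(n,"red",a,c,b)
    for a,c,b,p in blobs(s,(10,120,120),(28,255,255),roi,6): print(n,"gold",a,c,b)
    for a,c,b,p in blobs(s,(40,100,60),(80,255,255),roi,6): print(n,"green",a,c,b,ray(s,*c,.014).round(4))
    for a,c,b,p in blobs(s,(100,100,40),(125,255,255),roi,20): print(n,"blue",a,c,b)
    hsv=cv2.cvtColor(s["pixels"],cv2.COLOR_RGB2HSV);m=cv2.inRange(hsv,(0,0,110),(180,75,255));k=np.zeros_like(m);k[roi[1]:roi[3],roi[0]:roi[2]]=1
    cs=cv2.findContours(cv2.morphologyEx(m*k,2,np.ones((3,3))),0,2)[0];c=max(cs,key=cv2.contourArea)
    r=cv2.approxPolyDP(cv2.convexHull(c),5,True)[:,0]
    print(n,"plate",[(x.tolist(),ray(s,*x,.012)[:2].round(4).tolist()) for x in r])
E
```

```text
top red 21 [223.6 217.1] [221 215   6   5]
top gold 32 [187.5 222.5] [185 220   6   6]
top gold 51 [191.3 240.2] [189 235   6  11]
top gold 99 [220.1 242.6] [217 235   7  16]
top gold 90 [228.3 241.8] [225 234   8  16]
top gold 6 [184.3 262.3] [182 262   5   2]
top gold 14 [196.6 263. ] [192 262  10   3]
top gold 12 [210.3 263.8] [206 263  10   2]
top green 33 [224.5 192.9] [221 190   8   7] [0.6264 0.2264 0.014 ]
top blue 104 [207.9 221.1] [196 218  26   8]
top plate [([237, 186], [0.6479, 0.1891]), ([241, 224], [0.531, 0.1746]), ([229, 253], [0.4445, 0.2086]), ([180, 258], [0.4312, 0.354]), ([176, 194], [0.625, 0.3747])]
scene red 70 [396.3 255.1] [392 250  10  11]
scene gold 10 [447.5 247.5] [446 246   4   4]
scene gold 885 [447.7 270.7] [405 248  75  68]
scene gold 90 [447.5 286. ] [442 281  13  11]
scene gold 65 [435.7 291.4] [432 287   9  10]
scene gold 24 [356.4 305.7] [353 301   8  12]
scene gold 30 [366.9 311.2] [362 305  12  13]
scene gold 153 [467.5 320.8] [455 309  25  27]
scene gold 7 [359.4 314.7] [358 313   4   4]
scene gold 27 [456.8 320.5] [452 315  11  12]
scene gold 8 [365.2 317.9] [363 316   5   4]
scene gold 468 [450.6 332. ] [431 319  44  21]
scene gold 10 [363.  321.3] [360 320   7   4]
scene gold 9 [370.4 324.3] [368 323   6   4]
scene gold 43 [383.8 329.3] [377 323  15  16]
scene gold 10 [428.7 337.8] [427 336   4   4]
scene green 59 [369.6 289.8] [366 286   9   8] [0.6283 0.2275 0.014 ]
scene blue 182 [410.5 278.6] [393 267  34  25]
scene plate [([351, 283], [0.6495, 0.1883]), ([388, 259], [0.5307, 0.1808]), ([449, 271], [0.4384, 0.2885]), ([473, 291], [0.4393, 0.3575]), ([424, 338], [0.6148, 0.3781]), ([413, 339], [0.6345, 0.3674])]
```

```bash
python3 - <<'E'
import cv2
a=cv2.imread("pics/top0.png")[178:268,168:258];cv2.imwrite("pics/tz.png",cv2.resize(a,None,fx=6.5,fy=6.5,interpolation=cv2.INTER_CUBIC))
a=cv2.imread("pics/scene0.png")[235:345,345:480];cv2.imwrite("pics/sz.png",cv2.resize(a,None,fx=5.4,fy=5.4,interpolation=cv2.INTER_CUBIC))
E
```

```text
(no output)
```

View pics/tz.png

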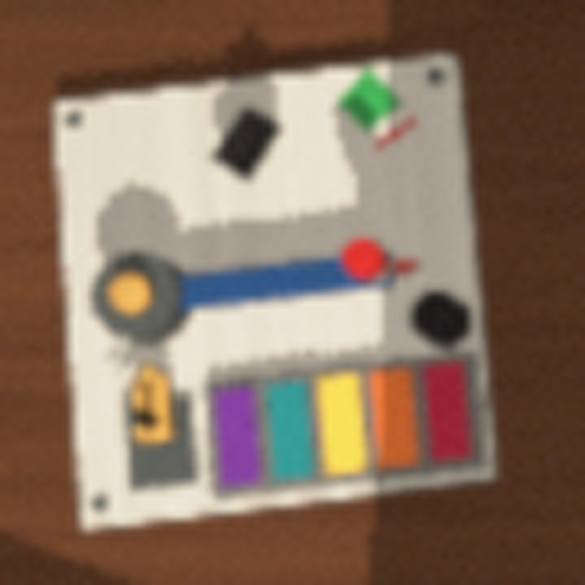

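View pics/sz.png

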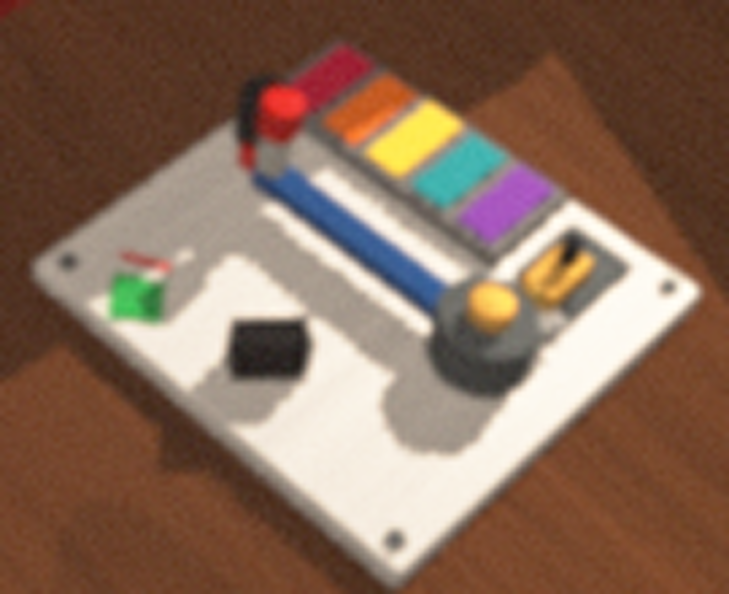

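```bash
python3 - <<'E'
from h import *
T=vision.snapshot("top");S=vision.snapshot("scene")
t=lambda u,v:(168+u/6.5,178+v/6.5); s=lambda u,v:(345+u/5.4,235+v/5.4)
print("knobtop",tri(T,t(363,258),S,s(285,100)).round(4), ray(T,*t(363,258),.072),ray(S,*s(285,100),.072))
print("dome",tri(T,t(130,292),S,s(494,300)).round(4))
C=[ray(T,*t(*p),.012)[:2] for p in((55,100),(457,55),(495,478),(82,530))];C=np.array(C);print(C.round(4),C.mean(0))
ex=((C[0]+C[1])-(C[2]+C[3]))/2;ey=((C[0]+C[3])-(C[1]+C[2]))/2
print(np.linalg.norm(ex),np.linalg.norm(ey),np.degrees(np.arctan2(ex[1],ex[0])),np.degrees(np.arctan2(ey[1],ey[0]))-90)
yaw=(np.arctan2(ex[1],ex[0])+np.arctan2(ey[1],ey[0])-np.pi/2)/2
R=np.array([[np.cos(yaw),-np.sin(yaw)],[np.sin(yaw),np.cos(yaw)]])
print("pivot",C.mean(0)+R@[0,.055]);piv=C.mean(0)+R@[0,.055]
for q in(0,.3,.5,.57,.63,.65,.72): print(q,(piv+R@(.11*np.array([np.sin(q),-np.cos(q)]))).round(4))
C2=np.array([ray(S,*s(*p),.012)[:2] for p in((32,270),(395,585),(700,290))]);print(C2)
print("roller",ray(T,*t(440,318),.038),"stop",ray(T,*t(247,143),.03))
E
```

```text
knobtop [0.5426 0.2151 0.0683] [0.5426731  0.21359551 0.072     ] [0.54481432 0.21797496 0.072     ]
dome [0.5313 0.3251 0.0452]
[[0.6269 0.3734]
 [0.6464 0.1851]
 [0.4484 0.1635]
 [0.4267 0.352 ]] [0.53709167 0.26849633]
0.20026009173297069 0.18949899570425213 6.152695911676157 6.252201459422807
pivot [0.53114937 0.32317438]
0 [0.543  0.2138]
0.3 [0.5748 0.2222]
0.5 [0.594  0.2329]
0.57 [0.6002 0.2375]
0.63 [0.6052 0.2418]
0.65 [0.6068 0.2433]
0.72 [0.6122 0.2488]
[[0.65316295 0.19262543]
 [0.63292808 0.37982136]
 [0.43113201 0.35538597]]
roller [0.51941417 0.18537631 0.038     ] stop [0.60230854 0.27779707 0.03      ]
```

The plate measures 200 x 189.5 mm, yaw 6.2°. The knob is at (0.543,0.214) and the pivot at (0.531,0.323), and the distance between them matches 110 mm. I'll grip the knob with the jaws along the swing.

```bash
python3 - <<'E'
from h import *
print(sensors.get_obs()["joint_pos"].round(1))
go([.543,.214,.165],25)
E
```

```text
[  19.3   11.7  -20.9   -0.   -57.8 -104.6]
t 6.9 pos [ 0.5443 -0.0126  0.1598] [-1.796e+02  1.000e-01  9.460e+01] F [ 0.4 -0.5  0.7] open 0.0439
move [ 1.506  0.113 -0.038] [-0.005  0.005  1.161]
```

Call:
drive_tool(moves=[[0.1, 0.02, 0, 0, 0, -0.14], [0.2, 0.03, 0, 0, 0, -0.28], [0.3, 0.04, 0, 0, 0, -0.42], [0.4, 0.05, 0, 0, 0, -0.56], [0.5, 0.06, 0, 0, 0, -0.7], [0.6, 0.06, 0, 0, 0, -0.84], [0.7, 0.06, 0, 0, 0, -0.98]])

```text
clock: 7.6
tool_pos: [0.5443, 0.0932, 0.1583]
orientation: [-179.6, -0.4, 153.8]
force: [0.9, -0.0, 0.4]
opening: 0.0436
```

```bash
python3 - <<'E'
from h import *
print(sensors.get_obs()["joint_pos"].round(1))
go([.543,.214,.15],200)
E
```

```text
[ 30.   12.6 -20.   -0.1 -58.  -56.1]
t 7.6 pos [0.5443 0.0932 0.1583] [-179.6   -0.4  153.8] F [ 0.9 -0.   0.4] open 0.0436
move [0.363 0.719 0.053] [-0.004 -0.009 -0.77 ]
```

Call:
drive_tool(moves=[[0.1, 0.2, 0.02, 0, 0, -0.14], [0.2, 0.4, 0.03, 0, -0.01, -0.28], [0.36, 0.6, 0.05, 0, -0.01, -0.42], [0.36, 0.72, 0.05, 0, -0.01, -0.56], [0.36, 0.72, 0.05, 0, -0.01, -0.7], [0.36, 0.72, 0.05, 0, -0.01, -0.77], [0.36, 0.72, 0.05, 0, -0.01, -0.77]])

```text
clock: 8.3
tool_pos: [0.543, 0.2139, 0.1492]
orientation: [-179.7, -0.1, -159.9]
force: [-0.3, -0.3, -0.3]
opening: 0.0435
```

```bash
python3 - <<'E'
from h import *
go([.543,.214,.045],200)
w=vision.snapshot("wrist");cv2.imwrite("pics/w7.png",w["pixels"][:,:,::-1])
s=vision.snapshot("scene");cv2.imwrite("pics/s7.png",s["pixels"][:,:,::-1])
E
```

```text
t 8.3 pos [0.543  0.2139 0.1492] [-1.797e+02 -1.000e-01 -1.599e+02] F [-0.3 -0.3 -0.3] open 0.0435
move [-0.002  0.004  0.695] [-0.004 -0.002  0.001]
```

View pics/w7.png

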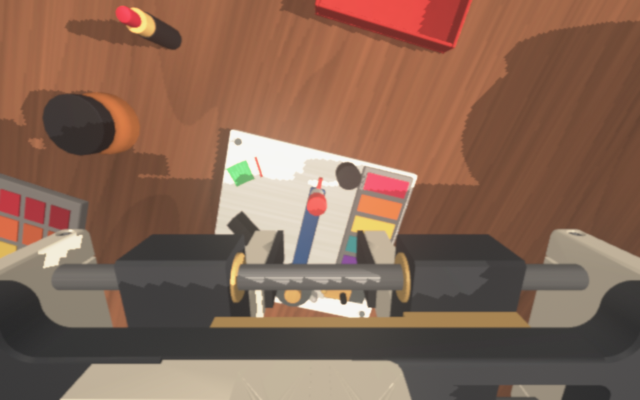

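View pics/s7.png

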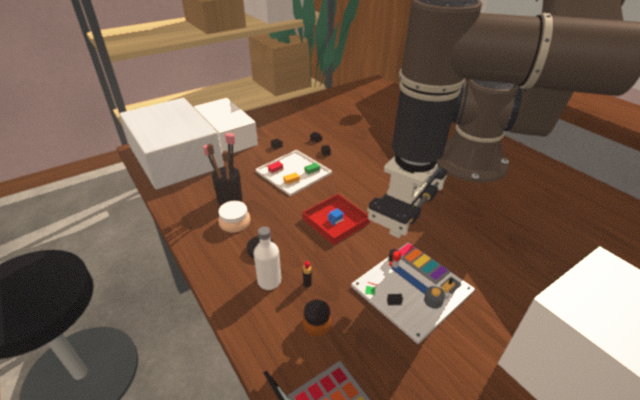

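The knob is at (317,203), close to the centre column. I'll check its position with a ray.

```bash
python3 - <<'E'
from h import *
w=vision.snapshot("wrist")
for a,c,b,p in blobs(w,(0,120,120),(8,255,255),(290,165,340,225),20)+blobs(w,(172,120,120),(180,255,255),(290,165,340,225),20): print(a,c,b,ray(w,*c,.068).round(4))
print(proj(w,[.543,.214,.072]))
E
```

```text
29 [319.4 183. ] [317 178   5  11] [0.5493 0.1962 0.068 ]
336 [316.6 203.8] [307 193  19  22] [0.5452 0.2149 0.068 ]
(np.float64(319.30376214333194), np.float64(205.08229422340142))
```

That agrees within 2 mm. Descending around the knob.

Call:
drive_tool(moves=[[-0.01, 0, 0.3, 0, 0, 0], [-0.01, 0, 0.5, 0, 0, 0], [-0.01, 0, 0.62, 0, 0, 0], [-0.01, 0, 0.68, 0, 0, 0], [-0.01, 0, 0.68, 0, 0, 0]])

```text
clock: 8.95
tool_pos: [0.5442, 0.2131, 0.0468]
orientation: [-179.7, -0.2, -160.2]
force: [0.3, 0.0, 1.1]
opening: 0.0438
```

Call:
drive_tool(moves=[[0, 0, 0, 0, 0, 0], [0, 0, 0, 0, 0, 0], [0, 0, 0, 0, 0, 0], [0, 0, 0, 0, 0, 0], [0, 0, 0, 0, 0, 0]], fingers=-1)

```text
clock: 9.45
tool_pos: [0.5458, 0.2139, 0.0477]
orientation: [-179.7, 0.0, -160.2]
force: [3.8, 1.0, -0.6]
opening: 0.0173
```

```bash
python3 - <<'E'
from h import *
piv=np.array([.5312,.3232]);o=sensors.get_obs()
R=Ro.from_euler("xyz",o["orientation"],degrees=True)
P=o["tool_pos"];d=P[:2]-piv;r=np.linalg.norm(d);th0=np.arctan2(d[1],d[0]);print("r",r,"q0",th0+np.pi/2-np.radians(6.2),o["force"],o["opening"],P)
for q in(.1,.2,.3,.4,.5,.57,.64,.67):
    T=np.r_[piv+.11*np.array([np.cos(q-np.pi/2+np.radians(6.2)),np.sin(q-np.pi/2+np.radians(6.2))]),.047]
    print(q,(R.inv().apply(T-P)/.15).round(3),"rz",round(-np.degrees(q)*.8/60,3))
E
```

```text
r 0.11025048828139578 q0 0.024770251663772155 [ 3.78239419  1.02017495 -0.56483152] 0.01733951697980608 [0.54581801 0.2139229  0.04774459]
0.1 [-0.055 -0.008  0.005] rz -0.076
0.2 [-0.128 -0.014  0.005] rz -0.153
0.3 [-0.201 -0.013  0.005] rz -0.229
0.4 [-0.274 -0.005  0.005] rz -0.306
0.5 [-0.345  0.01   0.005] rz -0.382
0.57 [-0.395  0.025  0.005] rz -0.435
0.64 [-0.442  0.044  0.005] rz -0.489
0.67 [-0.463  0.053  0.005] rz -0.512
```

The opening is 17 mm, so the knob is gripped. Swinging it along the arc.

Call:
drive_tool(moves=[[-0.055, -0.008, 0.0, 0, 0, -0.08], [-0.09, -0.011, 0.0, 0, 0, -0.12], [-0.128, -0.014, 0.0, 0, 0, -0.15], [-0.165, -0.014, 0.0, 0, 0, -0.19], [-0.2, -0.013, 0.0, 0, 0, -0.23], [-0.237, -0.01, 0.0, 0, 0, -0.27], [-0.274, -0.005, 0.0, 0, 0, -0.31], [-0.274, -0.005, 0.0, 0, 0, -0.31]])

```text
clock: 10.25
tool_pos: [0.5828, 0.2248, 0.0476]
orientation: [-179.7, -0.4, -141.5]
force: [-6.1, -6.9, 7.4]
opening: 0.017
```

```bash
cat > arc.py <<'E'
from h import *
piv=np.array([.5312,.3232]);o=sensors.get_obs()
R=Ro.from_euler("xyz",o["orientation"],degrees=True)
P=o["tool_pos"];d=P[:2]-piv;r=np.linalg.norm(d);th0=np.arctan2(d[1],d[0]);print("r",r,"q0",th0+np.pi/2-np.radians(6.2),o["force"],o["opening"],P,o["clock"])
for q in(.45,.5,.54,.57,.6,.64,.66,.68):
    T=np.r_[piv+.11*np.array([np.cos(q-np.pi/2+np.radians(6.2)),np.sin(q-np.pi/2+np.radians(6.2))]),.047]
    print(q,(R.inv().apply(T-P)/.15).round(3),"rz",round(-np.degrees(q-(th0+np.pi/2-np.radians(6.2)))*.8/60,3))
E
python3 arc.py
```

```text
r 0.11115506222273498 q0 0.37494055966789935 [-6.08568321 -6.94206884  7.35787969] 0.016977553549678316 [0.5828395  0.22476825 0.0475569 ] 10.25
0.45 [-0.056 -0.001  0.003] rz -0.057
0.5 [-0.092 -0.004  0.003] rz -0.096
0.54 [-0.122 -0.005  0.003] rz -0.126
0.57 [-0.144 -0.005  0.003] rz -0.149
0.6 [-0.166 -0.005  0.003] rz -0.172
0.64 [-0.195 -0.003  0.002] rz -0.202
0.66 [-0.21  -0.002  0.002] rz -0.218
0.68 [-0.224 -0.     0.002] rz -0.233
```

Call:
drive_tool(moves=[[-0.056, -0.001, 0, 0, 0, -0.06], [-0.09, -0.004, 0, 0, 0, -0.1], [-0.122, -0.005, 0, 0, 0, -0.13], [-0.15, -0.005, 0, 0, 0, -0.15], [-0.18, -0.004, 0, 0, 0, -0.18], [-0.205, -0.002, 0, 0, 0, -0.21], [-0.21, -0.002, 0, 0, 0, -0.22], [-0.21, -0.002, 0, 0, 0, -0.22]])

```text
clock: 11.05
tool_pos: [0.6069, 0.2407, 0.0476]
orientation: [-179.8, -0.8, -128.3]
force: [-0.6, -12.3, 4.3]
opening: 0.0174
```

```bash
python3 arc.py; python3 - <<'E'
from h import *
for n in("wrist","scene"):
    w=vision.snapshot(n)["pixels"][:,:,::-1]
    if n=="scene": w=cv2.resize(w[140:340,240:480],None,fx=3,fy=3)
    cv2.imwrite(f"pics/{n}8.png",w)
E
```

```text
r 0.11194977378761374 q0 0.6341979376993826 [ -0.60849528 -12.32102466   4.2609976 ] 0.01741933942171639 [0.60688526 0.24071065 0.04761687] 11.05
0.45 [0.129 0.046 0.006] rz 0.141
0.5 [0.094 0.035 0.005] rz 0.103
0.54 [0.065 0.027 0.005] rz 0.072
0.57 [0.044 0.022 0.005] rz 0.049
0.6 [0.023 0.017 0.004] rz 0.026
0.64 [-0.006  0.012  0.004] rz -0.004
0.66 [-0.021  0.01   0.004] rz -0.02
0.68 [-0.035  0.008  0.004] rz -0.035
```

View pics/wrist8.png

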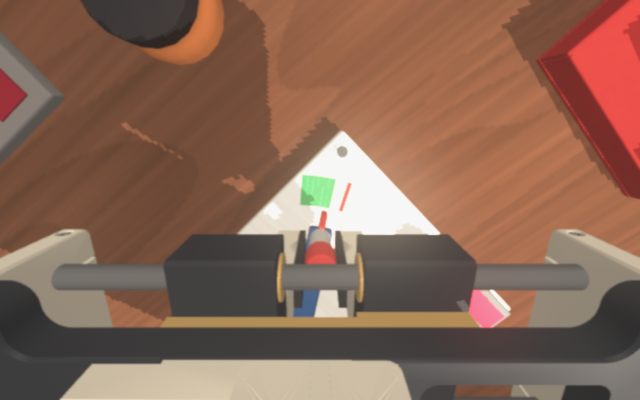

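View pics/scene8.png

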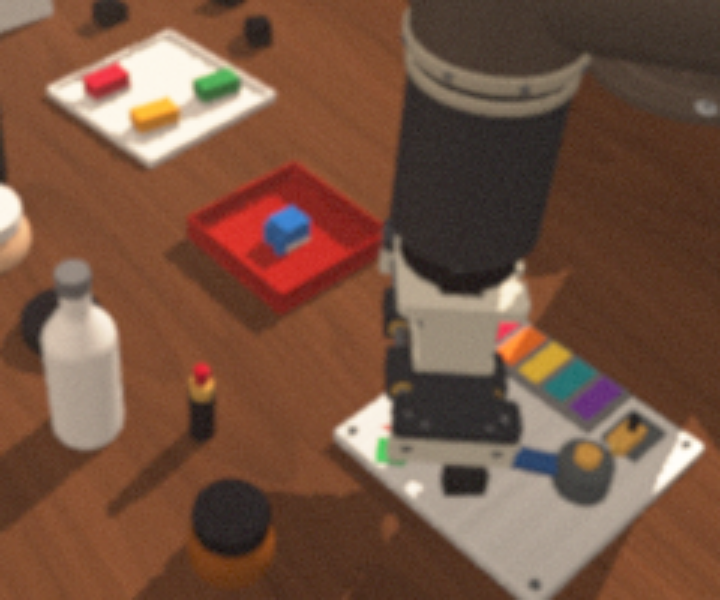

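The blue block is in the tin and the three sound blocks are in the tray. The pointer tip, at (323,213) in the wrist view, is aimed at the green patch at (317,191). I'll relax the radial pull a little and measure the angle of the pointer and the band.

Call:
drive_tool(moves=[[-0.01, 0.012, 0, 0, 0, 0], [-0.01, 0.012, 0, 0, 0, 0], [-0.01, 0.012, 0, 0, 0, 0], [-0.01, 0.012, 0, 0, 0, 0]])

```text
clock: 11.55
tool_pos: [0.6054, 0.2394, 0.0477]
orientation: [-179.8, -1.1, -128.4]
force: [0.5, -11.9, 3.2]
opening: 0.017
```

```bash
python3 arc.py|head -1; python3 - <<'E'
from h import *
w=vision.snapshot("wrist")
cv2.imwrite("pics/w9.png",cv2.resize(w["pixels"][120:330,230:440,::-1],None,fx=2.8,fy=2.8,interpolation=cv2.INTER_CUBIC))
piv=np.array([.5312,.3232])
def q(X): d=X[:2]-piv; return round(np.arctan2(d[1],d[0])+np.pi/2-np.radians(6.2),3),np.linalg.norm(d).round(3)
for a,c,b,p in blobs(w,(45,60,120),(85,255,255),(280,150,360,230),30):
    Q=[q(ray(w,*x,.013))[0] for x in p]; print("green",a,c,b,min(Q),max(Q))
for lo,hi in(((0,110,120),(8,255,255)),((172,110,120),(180,255,255))):
  for a,c,b,p in blobs(w,lo,hi,(290,160,370,300),8): print("red",a,c,b,[(z,q(ray(w,*c,z))) for z in(.013,.028,.068)])
E
```

```text
r 0.1118804037689776 q0 0.6165085227236371 [  0.54149629 -11.8940155    3.20778004] 0.016973178204369978 [0.60536832 0.23943673 0.04768124] 11.55
green 908 [313.2 190.1] [298 175  34  32] 0.592 0.753
red 53 [341.7 196.2] [337 183  10  27] [(0.013, (np.float64(0.521), np.float64(0.135))), (0.028, (np.float64(0.54), np.float64(0.139))), (0.068, (np.float64(0.585), np.float64(0.15)))]
red 90 [322.6 220.3] [319 212   8  17] [(0.013, (np.float64(0.592), np.float64(0.114))), (0.028, (np.float64(0.606), np.float64(0.12))), (0.068, (np.float64(0.635), np.float64(0.135)))]
red 593 [320.1 253.7] [305 241  32  23] [(0.013, (np.float64(0.552), np.float64(0.088))), (0.028, (np.float64(0.574), np.float64(0.095))), (0.068, (np.float64(0.62), np.float64(0.116)))]
```

View pics/w9.png

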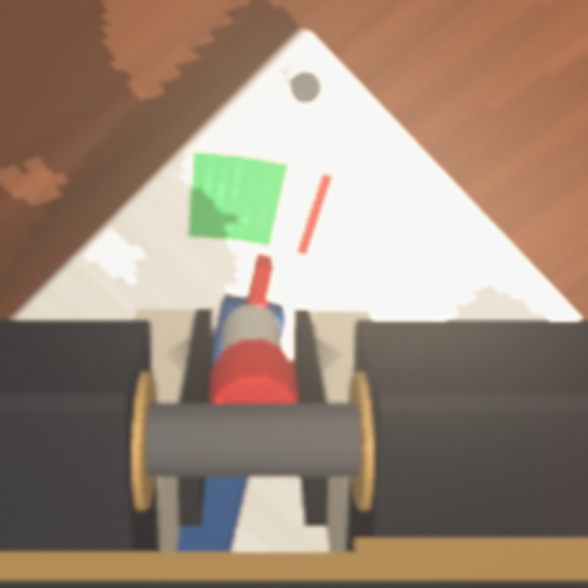

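The same view puts the red line at 0.52 (true value 0.50) and the green band at 0.59–0.75 (true value 0.57–0.72). So my scale reads about 0.02 high and the arm is at about 0.585, only just inside the band. I'll push further.

Call:
drive_tool(moves=[[-0.02, 0.005, 0, 0, 0, 0], [-0.04, 0.005, 0, 0, 0, 0], [-0.055, 0.005, 0, 0, 0, 0], [-0.055, 0.005, 0, 0, 0, 0], [-0.055, 0.005, 0, 0, 0, 0], [-0.055, 0.005, 0, 0, 0, 0], [-0.055, 0.005, 0, 0, 0, 0], [-0.055, 0.005, 0, 0, 0, 0]])

```text
clock: 12.4
tool_pos: [0.6092, 0.2425, 0.0476]
orientation: [-179.7, -1.4, -128.4]
force: [1.4, -14.0, 2.7]
opening: 0.0177
```

```bash
python3 arc.py|head -1; python3 - <<'E'
from h import *
w=vision.snapshot("wrist")
cv2.imwrite("pics/w10.png",cv2.resize(w["pixels"][120:330,230:440,::-1],None,fx=2.8,fy=2.8,interpolation=cv2.INTER_CUBIC))
cv2.imwrite("pics/s10.png",vision.snapshot("scene")["pixels"][:,:,::-1])
E
```

```text
r 0.11226129991429204 q0 0.6600298401509656 [  1.38068517 -14.04105896   2.71840476] 0.01769008416955677 [0.6092071  0.24246902 0.04760961] 12.4
```

View pics/w10.png

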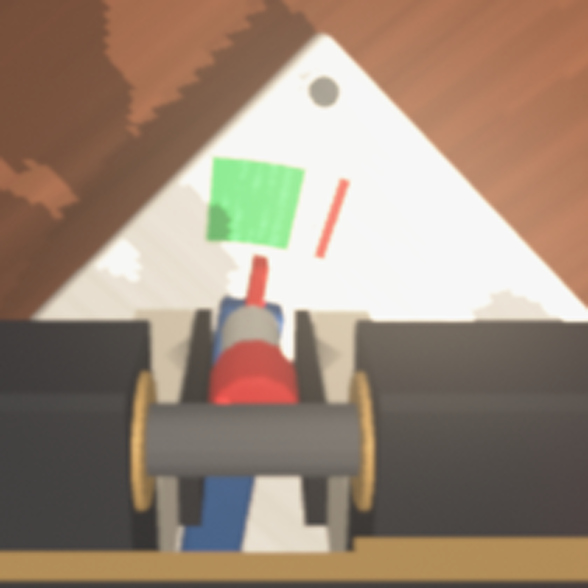

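View pics/s10.png

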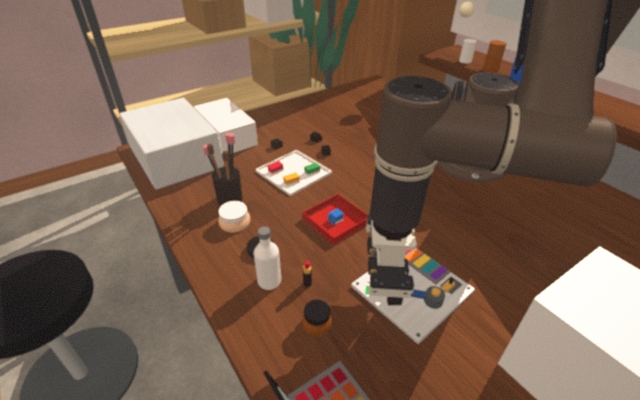

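The pointer now aims at the middle of the green band (about 0.63), and no bystander has moved. I'll check that it's still, then hand in.

```bash
python3 - <<'E'
from h import *
vision.snapshot("top");o=sensors.get_obs();print(o["clock"],o["tool_pos"],o["force"],o["qvel"].round(2))
from plant import ticket
if np.abs(o["tool_pos"]-[.6092,.2425,.0476]).max()<.002: print(ticket.close_job())
E
```

```text
12.55 [0.6092323  0.24251595 0.04765765] [  1.60042938 -14.17949875   1.69436911] [-0.04  0.02  0.15  0.05  0.04 -0.04]
the job is handed in; nothing more can be done
None
```

I finished both parts and handed the job in at 12.55 s, with the gripper still holding the clamp arm back by its red knob.

- **Broken block:** the blue one is in the reject tin. The pictures show it lying free near the middle, and the crimson, amber and green blocks are still in the tray.
- **Clamp arm:** it is past the red line, with the pointer aimed at the middle of the green band.
- **Last checks:** force on the tool was about 14 N, the opening was 17–18 mm on the 18 mm knob, and the arm was still. The last scene picture showed no bystander visibly moved.

**Arm angle:** the readings differed slightly. Tool position gave 0.66 rad. The clamp's own marks read about 0.02 rad high on the same scale, so the true angle is nearer 0.63–0.64. My first push stopped at about 0.585, only just inside the band, so I pushed about 0.04 rad further before handing in.

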